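# Flip the drying marker to blue

### The arm

A 7-joint arm with a two-finger parallel gripper is mounted at the origin on the work surface. World frame = base frame: x ahead of the robot, y to its left, z up, the work surface at z = 0. Lengths are in m, angles in rad, forces in N, time in s.
With the tool pointing down it reaches from about 0.375 to 0.925 m from the base axis. Payload 3.1 kg.
Tool frame: the origin (TCP) lies between the finger pads; the fingertips stand 19 mm ahead of it and the grasp point (between the pads) is the TCP; z points along the fingers, y is the direction in which the jaws open and shut (so a half turn about z gives the same grasp; the last joint's range is limited). The gripper opens to 85 mm and grips with 20 to 120 N. Pads are 22 mm wide; open, the fingers measure 114 mm over their backs; the gripper's body (76 mm by 85 mm) begins 54 mm behind the grasp point. The pads swing forward as they close: fully open they stand 13 mm farther back than shut.
Start: joints at [-1.444, 0.383, 0.044, 1.598, -0.018, 1.161, -0.05], TCP at [0.145, 0.634, 0.229] pointing down, gripper open.
Joint ranges: [-2.61, 2.61], [-0.41, 2.15], [-1.48, 1.57], [0, 2.5], [-1.57, 4.71], [0.05, 1.97], [-2.85, 2.85]. Speed limits (rad/s): [2.79, 2.79, 3.14, 3.14, 3.14, 3.14, 3.14].

### API

Orientations are given as a unit quaternion [x, y, z, w].
In Python, from bench import move_ptp, movel, move_j, move_gripper, pause, inverse_kinematics, read_camera, camera_params, MotionError, sign_off, look_for, tip_of, read_time_s, read_qpos, read_joint_vel, read_effort, read_eef_pos, read_tcp_rot, read_ft_force, read_ft_torque, read_finger_gap gives the robot as it stands. Calls block until the motion is done:
- move_ptp(position, orientation): joint-space move of the TCP to a pose.
- movel(position, orientation=None, speed=0.15): straight line of the TCP; orientation=None keeps the orientation; speed is the mean speed in m/s.
- move_j(angles): joint-space move.
- move_gripper(opening, effort=None): finger opening in m; effort is the grip in N (None keeps the last); returns when the fingers have stopped.
- pause(seconds).
- inverse_kinematics(position, orientation): joint angles nearest the present ones, or None.
- read_camera(name): name is "scene" or "top" or "wrist"; returns the picture (384x512x3 uint8, red, green, blue); there is no depth.
- camera_params(name): a dict with "K" (3x3 intrinsics, pixels), "dist_coeffs" ([k1, k2, p1, p2, k3] as OpenCV has them; the pictures are not rectified), "camera_from_world" (4x4, takes a point from world to camera coordinates). Camera axes: x right, y down, z forward; pixel columns grow to the right and rows downward; lengths in m; the calibration is good to about 2 mm. A picture is of the moment at which its call begins: read the wrist's pose just before it. camera_params takes no time and is no camera call; for the wrist camera it gives the pose at the moment of the call.
A pose or a line that the arm cannot do raises MotionError and nothing moves.
- sign_off(): hands the job in, once; it reports no verdict.
Trained networks look in the newest picture that a camera, given by its name, has taken for a name from the list of things; names that differ only in an ending like _2 or _b are one class to them, and where a whole thing is asked for, a point or a joint stands for the part that bears it (a point fixed in the world has none). Each returns a list of dicts, best first, with "confidence" (0 to 1); they miss things now and then, are a little off and sometimes report something else, mostly with a low value. They report only what shows in the picture. A call takes as long as a camera call. They do not tell look-alikes from the thing itself.
- look_for(camera, name): "at" ([column, row] in pixels, amid what is visible of it).
- tip_of(camera, name): "at" ([column, row] in pixels: a listed point, or the origin of a listed thing).
Readings, each from a call of its own:
- read_time_s(): time.
- read_qpos(): joint angles.
- read_joint_vel(): joint speeds.
- read_effort(): joint torques, N m.
- read_eef_pos(): TCP position.
- read_tcp_rot(): TCP orientation.
- read_ft_force(): force on the tool from outside, world axes, zero at the start.
- read_ft_torque(): the same for the moment, N m.
- read_finger_gap(): finger opening in m.
Only numpy, scipy, OpenCV 4.12 (cv2) and the standard library are available. Lean on these libraries where they do the work, as an engineer would, in place of code of your own. Each camera call takes 0.05 s, during which the arm holds its last target.

### The job

One batch of pottery bells has finished drying: on the flip marker that still shows its orange face, push the paddle over its hinge with a fingertip (the white thumb tab gets it up) and press it down flat on its other side so that it shows blue. Do not lift the marker or push it across the table, and leave the marker that already shows blue, the two bells and the cup as they stand.

Things in the scene. Friction and masses are not known exactly. Their poses are not given: they have to be found in the camera images.
- stand: The flip marker that shows orange at the start: 180 x 130 x 10 mm green base plate (180 along its x, 130 along its y), origin at the centre of the plate's underside, z up. It stands loose on the table and weighs about 1.8 kg; a push of 5 N does not shift it. Four thin rests (8 mm square, at x = +-55, y = +-26 mm, tops 77 mm up) carry the level paddle on either side.
- stand_hinge (a point): Middle of that marker's hinge axis, 80 mm above the stand's underside; its axes are those of the stand and the hinge axis runs along y. The hinge rod (10 mm thick) lies between two steel posts (22 mm along x, 8 mm along y, at y = +-41 mm, tops 89 mm above the table).
- flag (a joint): Angle of that marker's paddle about the hinge, rad. 0: level, towards the stand's own -x side, orange face up (start: 0 to 0.3). pi/2: upright. pi: level on the +x side, blue face up (end stop). The hinge is stiff (0.05 N m): the paddle stays wherever it is left; about 2 N sideways at the tab tip, or 1.5 N at the free end, turns it.
- flag_end (a point): Middle of the free end of that paddle, 75 mm from the hinge axis. The paddle is a plate 60 mm wide (along the hinge) and 5 mm thick, orange on one face and blue on the other, 60 g. Moves with the paddle.
- flag_tab (a point): Middle of the tip of the white thumb tab, a plate 40 mm wide and 4 mm thick that stands 60 mm out from the hinge axis on the orange side, leaning 15 degrees towards the paddle (75 degrees from it). Paddle level, orange up: 58 mm above the hinge axis, 15 mm to -x of it. Pushing the tab over to +x raises the paddle; with the tab level at +x the paddle is just past upright. Flipped, the tab hangs down.
- other_stand: The second, identical flip marker, which already shows blue: same sizes, origin and axes as the first. To be left alone.
- other_flag (a joint): Angle of the second marker's paddle, as for the first; it is at about pi (blue up).
- bell_near: White pottery bell, standing loose between the two markers; 68 mm across its foot, 117 mm tall, about 250 g; origin at the centre of its underside. A bystander.
- bell_far: Brown clay bell, same shape and size, standing loose beyond the markers. A bystander.
- cup: Pink cup, 72 mm across the rim, 95 mm tall, standing loose beyond the markers; origin at the centre of its underside. A bystander.
There are look-alikes about, which are no part of the job. Leave any purple look-alike of the stand alone.

How it is judged:
At the end, for the whole second after the job is handed in: The first marker's paddle lies blue face up within 8 degrees of level on the far side of its hinge (joint above 3.0 rad) and is still; its stand stands flat within 30 mm of where it was; the other marker still shows blue and, like both bells and the cup, stands upright within 25 mm of where it was (value of joint flag above 3 rad and velocity of joint flag between -0.1 and 0.1 rad/s and distance of stand from where it was at the start of the episode below 0.03 m and height (world z) of stand below 0.005 m and angle between each of stand, other_stand's own z axis and vertical below 0.05 rad and linear speed of stand below 0.02 m/s and value of joint other_flag above 2.8 rad and distance of each of other_stand, bell_near, bell_far, cup from where it was at the start of the episode below 0.025 m and angle between each of bell_near, bell_far, cup's own z axis and vertical below 0.1 rad); the robot touches nothing.
It fails at once if The white bell is moved by more than 25 mm, lifted or tipped (distance of bell_near from where it was at the start of the episode above 0.025 m or angle between bell_near's own z axis and vertical above 0.35 rad or height (world z) of bell_near above 0.012 m).
It fails at once if The brown clay bell is moved by more than 25 mm, lifted or tipped (distance of bell_far from where it was at the start of the episode above 0.025 m or angle between bell_far's own z axis and vertical above 0.35 rad or height (world z) of bell_far above 0.012 m).
It fails at once if The pink cup is moved by more than 25 mm, lifted or tipped (distance of cup from where it was at the start of the episode above 0.025 m or angle between cup's own z axis and vertical above 0.35 rad or height (world z) of cup above 0.012 m).
It fails at once if The orange marker's stand is pushed more than 30 mm, lifted more than 10 mm, or tipped (distance of stand from where it was at the start of the episode above 0.03 m or height (world z) of stand above 0.01 m or angle between stand's own z axis and vertical above 0.15 rad).
It fails at once if The other marker is moved by more than 25 mm or tipped, or its paddle is turned (distance of other_stand from where it was at the start of the episode above 0.025 m or angle between other_stand's own z axis and vertical above 0.15 rad or value of joint other_flag below 2.8 rad).
It also fails if it takes over 45 s, if anything falls off the work surface, if the arm or the gripper's body presses on something with over 40 N, if the wrist force passes 120 N, or if a joint passes its speed limit or range.

## Working session

There is one attempt and no reset: what is moved stays moved. The work goes in short steps, each a Python script; the robot and the scene stay as the last script left them, time stands still between calls to the robot, and variables do not carry over. Pictures are saved under pics/ and viewed, and the job is handed in when it is done.

```bash
mkdir -p pics; ls
python3 - <<'E'
from bench import *
import cv2
for c in ["scene","top","wrist"]:
    im=read_camera(c); cv2.imwrite(f"pics/{c}0.png",im[:,:,::-1])
    p=camera_params(c); print(c,p["K"],p["dist_coeffs"],p["camera_from_world"])
    for n in ["stand","stand_hinge","flag_end","flag_tab","bell_near","bell_far","cup"]:
        print(n,[(r["confidence"],[round(float(v)) for v in r["at"]]) for r in tip_of(c,n)])
print(read_time_s())
E
```

```text
pics
scene [[398.76757785   0.         257.54342482]
 [  0.         398.76757785 191.29390597]
 [  0.           0.           1.        ]] [-0.13645252  0.          0.          0.          0.        ] [[ 0.08777432  0.99610291 -0.00864022 -0.04310592]
 [ 0.82142908 -0.07728371 -0.56504999 -0.39340461]
 [-0.56351569  0.04249955 -0.82501143  1.36617668]
 [ 0.          0.          0.          1.        ]]
stand [(0.9, [179, 226]), (0.68, [182, 152]), (0.68, [325, 139])]
stand_hinge [(0.86, [170, 212]), (0.76, [329, 122])]
flag_end [(0.97, [163, 182]), (0.79, [153, 128]), (0.7, [329, 106]), (0.32, [326, 216])]
flag_tab [(0.94, [168, 204]), (0.82, [332, 106])]
bell_near [(0.93, [265, 263])]
bell_far [(0.97, [328, 282])]
cup [(0.76, [211, 289])]
top [[375.91487036   0.         255.31920024]
 [  0.         375.91487036 193.44457269]
 [  0.           0.           1.        ]] [-0.12108767  0.          0.          0.          0.        ] [[-0.02277454 -0.99971081  0.00772171 -0.02490288]
 [-0.99564885  0.02198256 -0.09055454  0.54640534]
 [ 0.09035861 -0.00975045 -0.99586156  0.97997001]
 [ 0.
[... 235 characters left out ...]
 (0.76, [147, 312]), (0.73, [355, 292]), (0.35, [318, 181])]
flag_tab [(0.97, [146, 294]), (0.86, [329, 176]), (0.56, [342, 287])]
bell_near [(0.77, [240, 143])]
bell_far [(0.94, [188, 119])]
cup [(0.75, [288, 121])]
wrist [[285.26679115   0.         253.24929001]
 [  0.         285.26679115 197.2844999 ]
 [  0.           0.           1.        ]] [-0.02130025  0.          0.          0.          0.        ] [[ 0.22213653  0.97501495  0.00109842 -0.65024652]
 [ 0.936896   -0.21376359  0.27664239 -0.03489015]
 [ 0.26996527 -0.06042328 -0.96097231  0.37779968]
 [ 0.          0.          0.          1.        ]]
stand []
stand_hinge []
flag_end []
flag_tab []
bell_near []
bell_far []
cup []
1.2
```

View pics/scene0.png

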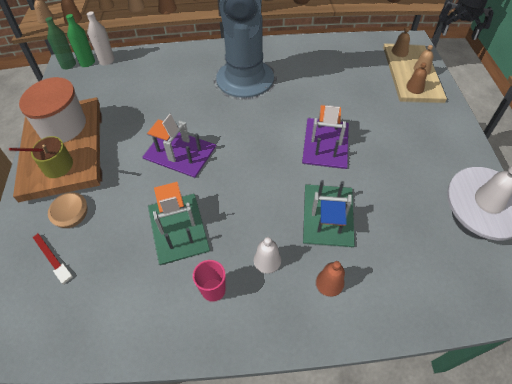

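View pics/top0.png

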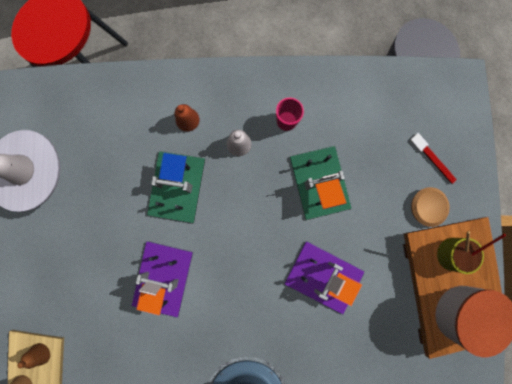

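The scene has four markers:
- green with orange showing: scene (179,226), top (321,181)
- green with blue showing: scene (329,214), top (175,187)
- purple look-alikes: top (325,278) and (162,280)

The target is the green one showing orange. I'll check it in an enlarged crop.

Run:
```python
import cv2,numpy as np
a=cv2.imread("pics/top0.png")[135:230,280:365]; b=cv2.imread("pics/scene0.png")[165:275,135:225]
f=lambda i:cv2.resize(i,(400,500),interpolation=cv2.INTER_CUBIC)
cv2.imwrite("pics/crop0.png",np.hstack([f(a),f(b)]))
for n,o in(("top",(280,135)),("scene",(135,165))):
    im=cv2.imread(f"pics/{n}0.png").astype(int)
    B,G,R=im[...,0],im[...,1],im[...,2]
    m=((G>R*1.5)&(G>B*1.15)).astype(np.uint8)
    m=cv2.morphologyEx(m,cv2.MORPH_OPEN,np.ones((2,2),np.uint8))
    k,l,s,c=cv2.connectedComponentsWithStats(m)
    for i in range(1,k):
        if s[i,4]>60: print(n,s[i],c[i])
```

```text
top [ 291  148   61   72 1951] [317.02255254 180.05535623]
top [156 153   7  24  76] [159.10526316 163.85526316]
top [ 149  157   57   67 1886] [179.38229056 196.16648993]
scene [ 481    0   31   79 1264] [501.7721519   38.69857595]
scene [ 67  15  29  53 762] [80.19291339 43.79265092]
scene [ 49  26  26  44 409] [59.85330073 50.61369193]
scene [ 305  186   50   62 1380] [324.80724638 225.99057971]
scene [323 187  16  10 133] [330.5112782  191.60902256]
scene [ 150  195   60   70 2048] [180.11474609 235.29541016]
scene [434 344  65  29 658] [459.62613982 358.01975684]
```

View pics/crop0.png

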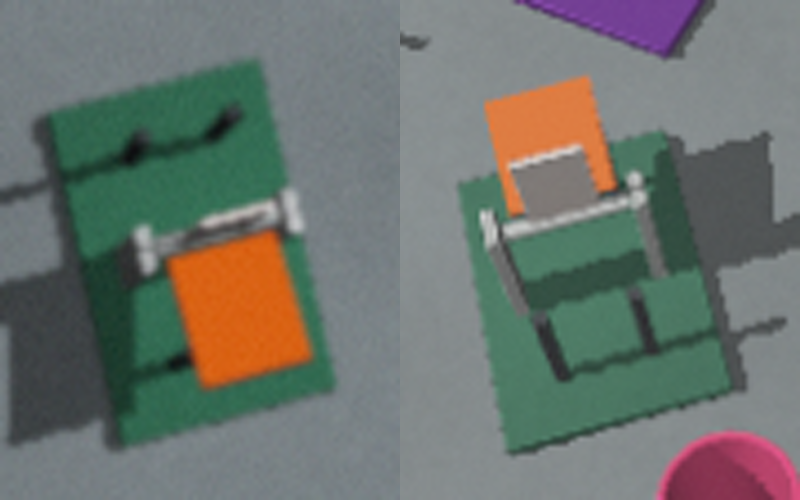

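The crop shows the green plate, the orange paddle pointing at the robot and the white tab near the hinge, so this is the right marker. Next I'll fit its pose from the corners in both images.

```bash
cat > fit.py <<'E'
import numpy as np,cv2
from scipy.optimize import least_squares
from bench import camera_params
def proj(c,P):
    p=camera_params(c);M=np.array(p["camera_from_world"])
    r,_=cv2.Rodrigues(M[:3,:3])
    return cv2.projectPoints(np.array(P,float),r,M[:3,3],np.array(p["K"]),np.array(p["dist_coeffs"]))[0][:,0]
def ray(c,uv,z):
    p=camera_params(c);M=np.array(p["camera_from_world"])
    n=cv2.undistortPoints(np.array([[uv]],float),np.array(p["K"]),np.array(p["dist_coeffs"]))[0,0]
    d=M[:3,:3].T@[n[0],n[1],1];o=-M[:3,:3].T@M[:3,3]
    return o+d*(z-o[2])/d[2]
def local(q):  # points in stand frame
    L=[[.09,.065,.01],[.09,-.065,.01],[-.09,-.065,.01],[-.09,.065,.01],[0,.041,.089],[0,-.041,.089]]
    for s in(.03,-.03): L.append([-.075*np.cos(q),s,.08+.075*np.sin(q)])
    a=np.deg2rad(75)+q
    for s in(.02,-.02): L.append([-.06*np.cos(a),s,.08+.06*np.sin(a)])
    return np.array(L)
def world(v,L):
    c,s=np.cos(v[2]),np.sin(v[2])
    return L@np.array([[c,-s,0],[s,c,0],[0,0,1]]).T+[v[0],v[1],0]
E
python3 - <<'E'
from fit import *
T=np.array([(48,115),(262,58),(332,388),(120,447),(143,233),(290,200),(205,388),(312,357)],float)/[400/85,500/95]+[280-.5,135-.5]+[.1,.1]
# crop: local order +x+y,+x-y,-x-y,-x+y, post+y,post-y, end+y,end-y, tab+y,tab-y
S=np.array([(333,388),(110,453),(60,183),(264,130),(233,180),(87,215),(188,76),(85,102),(182,147),(108,163)],float)/[400/90,500/110]+[135-.4,165-.4]
def res(v,full=False):
    W=world(v,local(v[3]))
    return np.r_[(proj("top",W[:8])-T).ravel(),(proj("scene",W)-S).ravel()]
c=ray("top",[321,181],.0);print(c)
s=least_squares(res,[c[0],c[1],.23,.1],loss="soft_l1")
print(s.x);print(np.round(res(s.x).reshape(-1,2),1))
np.save("pose.npy",s.x)
W=world(s.x,local(s.x[3]));print(np.round(W,3))
for n,uv in(("bell_near",(240,143)),("bell_far",(188,119)),("cup",(288,121))): print(n,ray("top",uv,0))
for n,uv in(("bell_near",(265,263)),("bell_far",(328,282)),("cup",(211,289))): print(n,ray("scene",uv,0))
from bench import *
print(read_tcp_rot(),read_eef_pos())
E
```

```text
[ 0.57847121 -0.21957057  0.        ]
[ 0.57534768 -0.21618448  0.21197234  0.27547682]
[[-0.2 -1. ]
 [-0.4 -0.6]
 [ 1.2 -0.2]
 [ 0.4 -0.2]
 [ 0.5  2.8]
 [ 0.3  1.6]
 [-0.6 -0.1]
 [-0.2  0.1]
 [-0.  -0.4]
 [-1.1 -0.7]
 [-0.7 -0.4]
 [ 0.3 -0.7]
 [ 0.8  1.7]
 [ 0.6  2.5]
 [ 0.3 -0. ]
 [-0.   0.2]
 [ 0.2 -0.3]
 [-0.   0.5]]
[[ 0.65  -0.134  0.01 ]
 [ 0.677 -0.261  0.01 ]
 [ 0.501 -0.299  0.01 ]
 [ 0.474 -0.172  0.01 ]
 [ 0.567 -0.176  0.089]
 [ 0.584 -0.256  0.089]
 [ 0.498 -0.202  0.1  ]
 [ 0.511 -0.261  0.1  ]
 [ 0.572 -0.196  0.14 ]
 [ 0.58  -0.236  0.14 ]]
bell_near [0.68964812 0.00196737 0.        ]
bell_far [0.76221662 0.14701417 0.        ]
cup [ 0.75000829 -0.13372483  0.        ]
bell_near [6.93473919e-01 5.60728752e-04 0.00000000e+00]
bell_far [0.75757035 0.1461929  0.        ]
cup [ 0.7491311  -0.13382703  0.        ]
[ 1.12165955e-01  9.93689488e-01 -2.15435405e-05 -2.01660266e-05] [0.1448957  0.63364431 0.22856139]
```

The fit is good: pixel residuals are small apart from the post tops, and flag ≈ 0.28 rad. Next I shut the gripper, approach with the jaw axis along the hinge, and push the tab over.

```bash
cat > mv.py <<'E'
import numpy as np
from bench import *
from scipy.spatial.transform import Rotation as R
v=np.load("pose.npy");ux=np.array([np.cos(v[2]),np.sin(v[2]),0]);uy=np.array([-ux[1],ux[0],0])
H=np.array([v[0],v[1],0])
def quat(s): y=s*uy;z=np.array([0,0,-1.]);return R.from_matrix(np.c_[np.cross(y,z),y,z]).as_quat()
def pt(x,ztip,y=0.): return H+x*ux+y*uy+[0,0,ztip+.019]
def st(m=""): print(m,"t",round(read_time_s(),2),"p",np.round(read_eef_pos(),3),"F",np.round(read_ft_force(),1))
E
python3 - <<'E'
from mv import *
best=None
for s in(1,-1):
    j=inverse_kinematics(pt(-.035,.2),quat(s)); print(s,j)
    if j is not None and (best is None or abs(j[6])<abs(best[1][6])): best=(s,j)
s=best[0];np.save("s.npy",s);q=quat(s)
move_gripper(0.0,20)
p=np.array(read_eef_pos());movel(p+[0,0,.09],speed=.2)
move_ptp(pt(-.035,.25),q);st("above")
movel(pt(-.035,.124),q,speed=.15);st("down")
print(read_finger_gap())
import cv2
for c in("scene","top"):cv2.imwrite(f"pics/{c}1.png",read_camera(c)[:,:,::-1])
a=cv2.imread("pics/top1.png")[90:270,240:420]; b=cv2.imread("pics/scene1.png")[120:300,95:275]
cv2.imwrite("pics/c1.png",cv2.resize(np.hstack([a,b]),(800,400),interpolation=cv2.INTER_CUBIC))
E
```

```text
1 [-0.54333106  0.46194651  1.10803033  1.80416147 -0.45033152  1.1586369
  2.49309602]
-1 [-0.57048775  0.49088739  1.15701148  1.80494927 -0.48762024  1.17125959
 -0.61706966]
above t 5.87 p [ 0.542 -0.222  0.269] F [-0.5  1.1  0.3]
down t 6.86 p [ 0.542 -0.224  0.144] F [ 0.5  0.4 -0.1]
-0.00016943365236010788
```

View pics/c1.png

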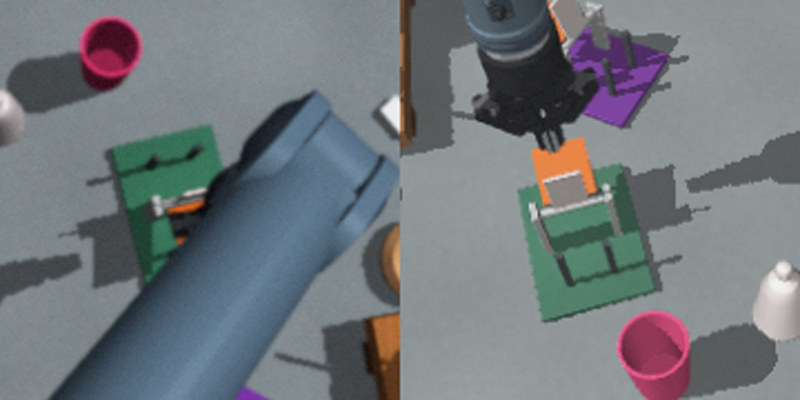

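The shut fingertips are over the orange paddle, on the robot side of the tab (right crop, about (548,145)), and nothing is touching. Now I push the tab over in an arc.

Run:
```python
from mv import *
q=quat(int(np.load("s.npy")))
r=.046
for d in (18,32,46,60,74,86,97):
    th=np.deg2rad(75+d); D=np.array([-np.cos(th),np.sin(th)]);n=np.array([-np.sin(th),-np.cos(th)])
    P=np.array([0,.08])+r*D+.002*n
    movel(pt(P[0]-.011,P[1]),q,speed=.08);st(d)
import cv2
for c in("scene","top"):cv2.imwrite(f"pics/{c}2.png",read_camera(c)[:,:,::-1])
a=cv2.imread("pics/top2.png")[90:270,240:420]; b=cv2.imread("pics/scene2.png")[120:300,95:275]
cv2.imwrite("pics/c2.png",cv2.resize(np.hstack([a,b]),(800,400),interpolation=cv2.INTER_CUBIC))
```

```text
18 t 7.42 p [ 0.565 -0.218  0.145] F [-0.2  0.1 -0.1]
32 t 7.71 p [ 0.576 -0.216  0.143] F [-0.5  0.1 -0.8]
46 t 8.0 p [ 0.587 -0.213  0.139] F [ 0.4  0.1 -0.5]
60 t 8.29 p [ 0.595 -0.211  0.132] F [0.1 0.3 0.7]
74 t 8.58 p [ 0.602 -0.21   0.124] F [-0.3  0.  -0.5]
86 t 8.85 p [ 0.606 -0.209  0.115] F [-0.1  0.3  0.3]
97 t 9.11 p [ 0.608 -0.209  0.107] F [ 0.3 -0.3  0.2]
```

View pics/c2.png

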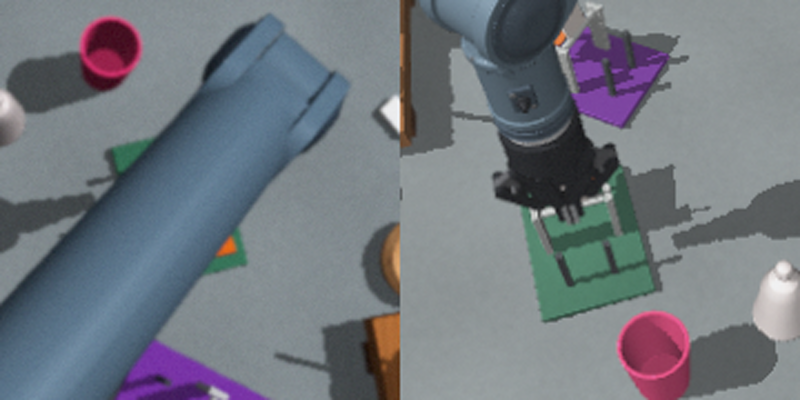

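The orange corner still shows at top (343,200), so the paddle doesn't seem to have moved. I'll back off and look.

Run:
```python
from mv import *
import cv2
q=quat(int(np.load("s.npy")))
p=np.array(read_eef_pos());movel([p[0],p[1],.21],q,speed=.2)
movel(pt(-.16,.2),q,speed=.3);st()
for c in("scene","top","wrist"):cv2.imwrite(f"pics/{c}3.png",read_camera(c)[:,:,::-1])
a=cv2.imread("pics/top3.png")[90:270,240:420]; b=cv2.imread("pics/scene3.png")[120:300,95:275]
cv2.imwrite("pics/c3.png",cv2.resize(np.hstack([a,b]),(800,400),interpolation=cv2.INTER_CUBIC))
```

```text
t 10.68 p [ 0.42  -0.249  0.219] F [-0.2 -0.3 -0.5]
```

View pics/c3.png

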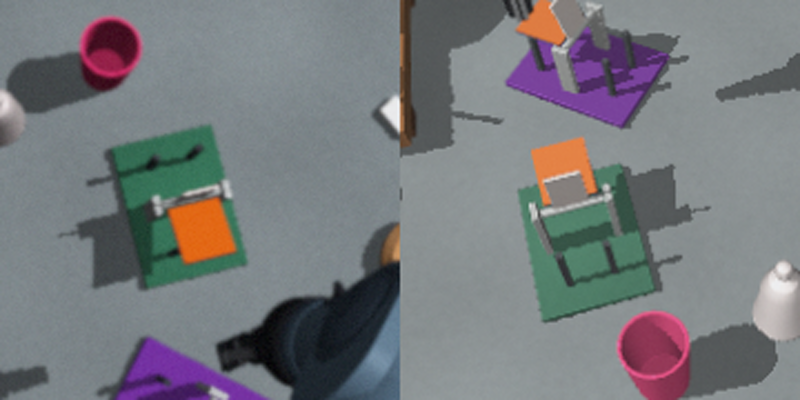

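View pics/wrist3.png

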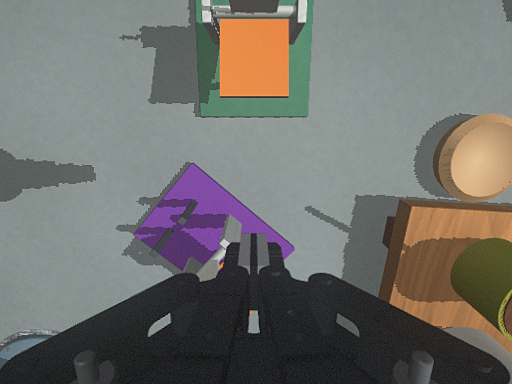

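Neither the paddle nor the stand has moved, so the finger missed the tab. I'll compare the expected tip projection with what the images show.

Run:
```python
from mv import *
from fit import proj
th=np.deg2rad(75+97); D=np.array([-np.cos(th),np.sin(th)]);n=np.array([-np.sin(th),-np.cos(th)])
P=np.array([0,.08])+.046*D+.002*n
T=np.array([0,0,.019])
for a in [pt(-.035,.124)-T,pt(P[0]-.011,P[1])-T]: print(proj("scene",[a,a+T,a+[0,0,.04]]))
import cv2
a=cv2.imread("pics/scene1.png")[150:230,125:215];b=cv2.imread("pics/scene2.png")[150:230,125:215]
cv2.imwrite("pics/c4.png",cv2.resize(np.hstack([a,b]),(800,356),interpolation=cv2.INTER_CUBIC))
```

```text
[[166.0838985  190.58785495]
 [164.50535909 186.02606171]
 [162.70373445 180.8062293 ]]
[[173.99311533 221.97980523]
 [172.50920772 217.90571401]
 [170.81307441 213.23842639]]
```

View pics/c4.png

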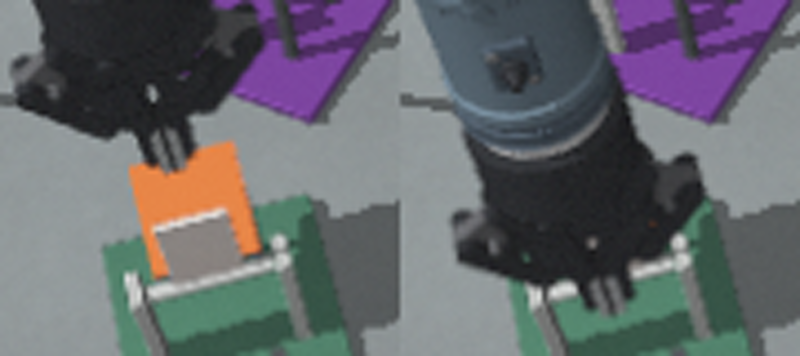

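In both pictures the tip sits about 2.5 px higher than commanded, roughly 9 mm, so it skimmed over the tab. I'll repeat about 14 mm deeper and check partway.

Run:
```python
from mv import *
import cv2
q=quat(int(np.load("s.npy")))
movel(pt(-.033,.2),q,speed=.3)
movel(pt(-.031,.108),q,speed=.1);st("down")
def wp(d,r):
    th=np.deg2rad(75+d); D=np.array([-np.cos(th),np.sin(th)]);n=np.array([-np.sin(th),-np.cos(th)])
    P=np.array([0,.08])+r*D+.002*n
    return pt(P[0]-.011,P[1])
for d in (15,27,40,52):
    movel(wp(d,.032),q,speed=.08);st(d)
for c in("scene","top"):cv2.imwrite(f"pics/{c}5.png",read_camera(c)[:,:,::-1])
a=cv2.imread("pics/top5.png")[90:270,240:420]; b=cv2.imread("pics/scene5.png")[120:300,95:275]
cv2.imwrite("pics/c5.png",cv2.resize(np.hstack([a,b]),(800,400),interpolation=cv2.INTER_CUBIC))
```

```text
down t 12.47 p [ 0.546 -0.223  0.128] F [ 0.8 -0.4  0.1]
15 t 12.85 p [ 0.564 -0.219  0.131] F [-0.1 -0.3 -0.9]
27 t 13.1 p [ 0.569 -0.217  0.131] F [-0.6 -0.4  0.4]
40 t 13.35 p [ 0.577 -0.216  0.129] F [ 0.3  0.6 -0.2]
52 t 13.6 p [ 0.582 -0.214  0.125] F [-0.   0.1  0.8]
```

View pics/c5.png

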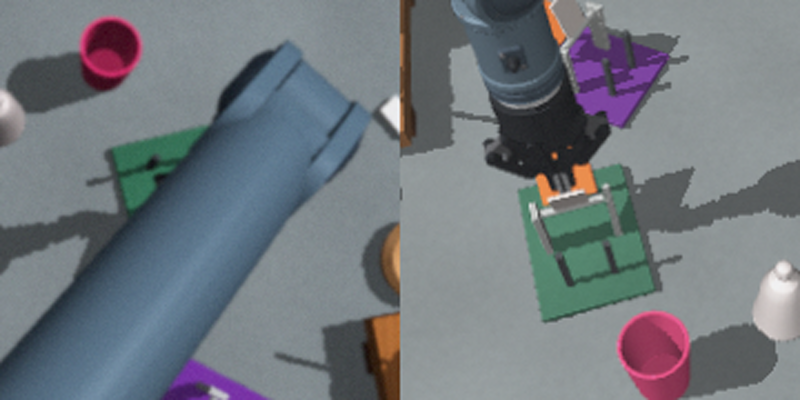

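The tab is tilting and the paddle is rising: its shadow at scene crop (680,190) changed and orange shows upright behind the finger. Continuing past upright.

Run:
```python
from mv import *
import cv2
q=quat(int(np.load("s.npy")))
def wp(d,r):
    th=np.deg2rad(75+d); D=np.array([-np.cos(th),np.sin(th)]);n=np.array([-np.sin(th),-np.cos(th)])
    P=np.array([0,.08])+r*D+.002*n
    return pt(P[0]-.011,P[1])
for d,r in ((64,.033),(76,.034),(88,.036),(98,.038)):
    movel(wp(d,r),q,speed=.08);st(d)
p=wp(98,.038)
movel(p-[0,0,.005],q,speed=.08);st("dn")
p=p+.012*ux; movel([p[0],p[1],.2],q,speed=.15)
movel(pt(.03,.24),q,speed=.2)
movel(pt(-.13,.24),q,speed=.3)
for c in("scene","top"):cv2.imwrite(f"pics/{c}6.png",read_camera(c)[:,:,::-1])
a=cv2.imread("pics/top6.png")[90:270,240:420]; b=cv2.imread("pics/scene6.png")[120:300,95:275]
cv2.imwrite("pics/c6.png",cv2.resize(np.hstack([a,b]),(800,400),interpolation=cv2.INTER_CUBIC))
```

```text
64 t 13.95 p [ 0.588 -0.213  0.122] F [ 0.7  0.4 -0.8]
76 t 14.2 p [ 0.593 -0.212  0.117] F [-0.6  0.  -0.8]
88 t 14.45 p [ 0.598 -0.211  0.111] F [-0.   0.5 -0.6]
98 t 14.7 p [ 0.601 -0.21   0.105] F [0.3 0.1 0.4]
dn t 14.95 p [ 0.601 -0.21   0.1  ] F [-0.5 -0.9  0.6]
```

View pics/c6.png

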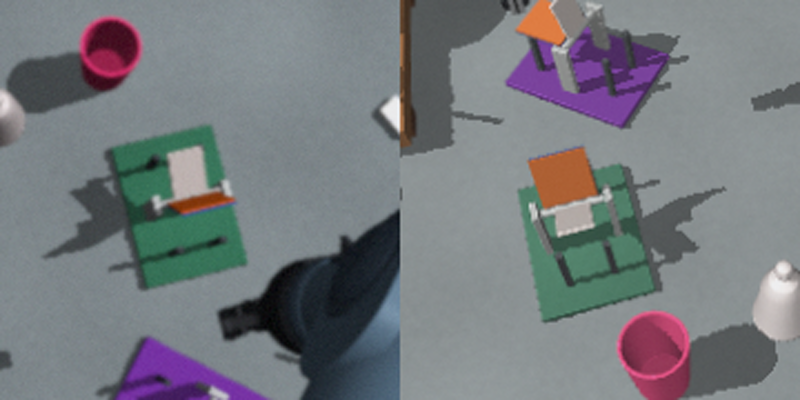

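The paddle now stands upright: an orange face in the scene crop at (562,178) and the tab nearly level at +x in the top crop at (187,172). The stand hasn't moved. Now I push from behind on the blue side and press it down.

Run:
```python
from mv import *
import cv2
q=quat(int(np.load("s.npy")))
movel(pt(-.08,.2),q,speed=.3)
movel(pt(-.06,.122),q,speed=.15);st("down")
for d,r in ((80,.052),(95,.052),(108,.052),(121,.052),(134,.052),(147,.054),(158,.057),(168,.06)):
    a=np.deg2rad(d);P=np.array([0,.08])+r*np.array([-np.cos(a),np.sin(a)])+.0025*np.array([-np.sin(a),-np.cos(a)])
    movel(pt(P[0]-.011,P[1]-.008),q,speed=.08);st(d)
for c in("scene","top"):cv2.imwrite(f"pics/{c}7.png",read_camera(c)[:,:,::-1])
a=cv2.imread("pics/top7.png")[90:270,240:420]; b=cv2.imread("pics/scene7.png")[120:300,95:275]
cv2.imwrite("pics/c7.png",cv2.resize(np.hstack([a,b]),(800,400),interpolation=cv2.INTER_CUBIC))
```

```text
down t 18.05 p [ 0.517 -0.23   0.142] F [ 0.5 -0.6  0.3]
80 t 18.67 p [ 0.553 -0.221  0.142] F [-0.1 -0.2  0.8]
95 t 18.98 p [ 0.567 -0.218  0.143] F [-0.4  0.2  0.4]
108 t 19.28 p [ 0.579 -0.215  0.141] F [-1.   0.3  0.7]
121 t 19.58 p [ 0.589 -0.213  0.136] F [0.1 0.8 0.2]
134 t 19.88 p [ 0.598 -0.211  0.13 ] F [0.6 0.4 0.4]
147 t 20.18 p [ 0.608 -0.209  0.122] F [ 0.  -0.4  0.3]
158 t 20.48 p [ 0.616 -0.207  0.114] F [-0.8 -0.8  0.5]
168 t 20.76 p [ 0.621 -0.206  0.105] F [-1.1 -0.9 -0.1]
```

View pics/c7.png

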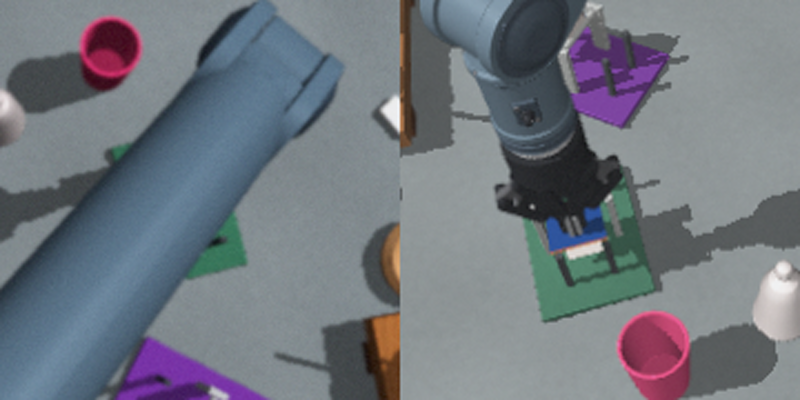

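The paddle has gone over: blue shows at scene crop (578,232), with the last part still up. I'll press it down in small steps until the force rises.

Run:
```python
from mv import *
import cv2
q=quat(int(np.load("s.npy")))
z=.083
while z>.060:
    movel(pt(.054,z),q,speed=.05); F=read_ft_force(); print(round(z,4),round(read_eef_pos()[2],4),np.round(F,1))
    if F[2]>6: break
    z-=.002
st()
movel(pt(.05,.2),q,speed=.2); movel(pt(-.16,.25),q,speed=.3)
for c in("scene","top"):cv2.imwrite(f"pics/{c}8.png",read_camera(c)[:,:,::-1])
a=cv2.imread("pics/top8.png")[90:270,240:420]; b=cv2.imread("pics/scene8.png")[120:300,95:275]
cv2.imwrite("pics/c8.png",cv2.resize(np.hstack([a,b]),(800,400),interpolation=cv2.INTER_CUBIC))
```

```text
0.083 0.1018 [ 1.1 -0.7  1.3]
0.081 0.0999 [0.6 0.6 0.9]
0.079 0.0979 [-0.1 -0.2  0.5]
0.077 0.0958 [-0.1  0.4  0.6]
0.075 0.0938 [ 0.1 -1.   0.8]
0.073 0.0918 [-0.7 -0.2  0.5]
0.071 0.0898 [-0.5  0.6  0.5]
0.069 0.0878 [-0.1 -0.2  0.4]
0.067 0.0858 [-0.1 -0.3 -1. ]
0.065 0.0838 [-0.3 -0.6 -0.7]
0.063 0.0818 [0.8 0.3 0.1]
0.061 0.0801 [-0.1 -0.3  0.4]
 t 23.92 p [ 0.628 -0.205  0.08 ] F [-0.1 -0.3  0.4]
```

View pics/c8.png

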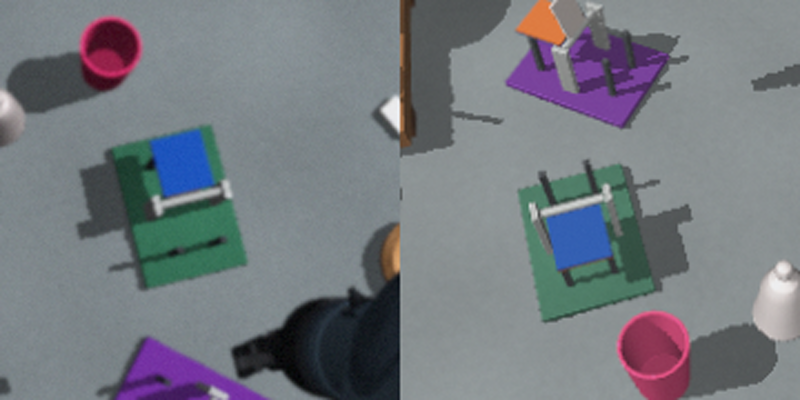

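Blue face is up and the stand hasn't moved, but the force never rose, so I need to measure the paddle's angle.

Run:
```python
from mv import *
from fit import *
import cv2
for d in(150,160,165,170,175,180):
    W=world(v,local(np.deg2rad(d)))[6:8];print(d,np.round(proj("scene",W),1).ravel(),np.round(proj("top",W),1).ravel())
for c in("scene","top"):
    im=cv2.imread(f"pics/{c}8.png").astype(int);m=((im[...,0]>110)&(im[...,2]<90)&(im[...,0]>1.5*im[...,1])).astype(np.uint8)
    if c=="scene": m[:, 260:]=0
    else: m[:, :260]=0
    cs=max(cv2.findContours(m,0,1)[0],key=cv2.contourArea); print(c,cv2.boxPoints(cv2.minAreaRect(cs)).round(1).tolist(),cv2.approxPolyDP(cs,2.5,True)[:,0].tolist())
    for n in("flag_end",): print([(r["confidence"],np.round(r["at"],1)) for r in tip_of(c,n)])
a=cv2.imread("pics/top8.png")[135:230,280:365]; b=cv2.imread("pics/scene8.png")[185:275,135:225]
f=lambda i:cv2.resize(i,(400,450),interpolation=cv2.INTER_CUBIC)
cv2.imwrite("pics/c9.png",np.hstack([f(a),f(b)]))
```

```text
150 [187.  223.4 161.2 230.1] [310.  153.7 333.4 148.3]
160 [188.2 227.9 162.7 234.7] [308.8 152.5 331.8 147.2]
165 [188.8 229.9 163.4 236.7] [308.2 152.3 331.1 147. ]
170 [189.4 231.8 164.1 238.5] [307.7 152.2 330.4 147. ]
175 [189.9 233.4 164.7 240.1] [307.3 152.4 329.8 147.2]
180 [190.3 234.9 165.3 241.5] [306.9 152.8 329.3 147.6]
scene [[159.6999969482422, 217.8000030517578], [184.1999969482422, 211.39999389648438], [190.3000030517578, 234.6999969482422], [165.8000030517578, 241.10000610351562]] [[184, 212], [161, 218], [166, 241], [190, 234]]
[(0.97, array([151.9, 126.3])), (0.92, array([176.2, 238.1])), (0.71, array([328.3, 105.6]))]
top [[307.1000061035156, 153.1999969482422], [329.3999938964844, 147.60000610351562], [335.70001220703125, 172.8000030517578], [313.3999938964844, 178.39999389648438]] [[329, 149], [308, 153], [314, 178], [335, 173]]
[(0.88, array([147.1, 308.1])), (0.73, array([354.7, 295.1])), (0.64, array([318.2, 150.4])), (0.24, array([187.9, 119.7]))]
```

View pics/c9.png

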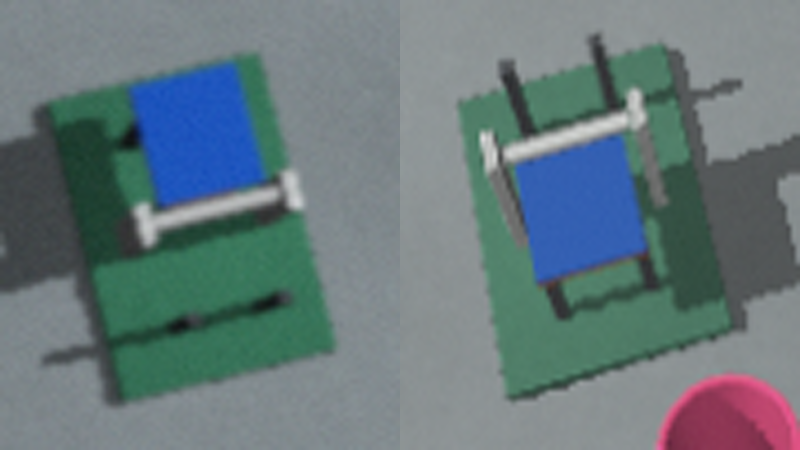

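The end corners match 180° to within about 1 px (roughly 3°). The lack of contact force leaves some doubt, so I'll press once more, deeper, with a force check.

Run:
```python
from mv import *
import cv2
q=quat(int(np.load("s.npy")))
movel(pt(.05,.2),q,speed=.4); movel(pt(.056,.075),q,speed=.2);st()
z=.064
while z>.045:
    movel(pt(.056,z),q,speed=.05); F=np.mean([read_ft_force() for _ in range(3)],0); print(round(z,4),round(read_eef_pos()[2],4),np.round(F,1))
    if F[2]>4 or read_eef_pos()[2]-z-.019>.002: break
    z-=.001
st()
im=read_camera("scene");cv2.imwrite("pics/scene10.png",im[:,:,::-1])
movel(pt(.05,.2),q,speed=.3); movel(pt(-.16,.25),q,speed=.35)
for c in("scene","top"):cv2.imwrite(f"pics/{c}11.png",read_camera(c)[:,:,::-1])
a=cv2.imread("pics/scene10.png")[150:275,125:225]; b=cv2.imread("pics/scene11.png")[150:275,125:225]
cv2.imwrite("pics/c11.png",cv2.resize(np.hstack([a,b]),(800,500),interpolation=cv2.INTER_CUBIC))
st()
```

```text
t 30.69 p [ 0.631 -0.205  0.095] F [-0.  -0.3  0.2]
0.064 0.0831 [ 0.  -0.  -0.6]
0.063 0.0821 [0.6 0.5 0.4]
0.062 0.0809 [-0.3  0.2 -0.7]
0.061 0.0801 [-0.4 -0.6 -0.4]
0.06 0.08 [-1.6  0.7  5.5]
 t 32.06 p [ 0.63  -0.205  0.08 ] F [-1.6  0.7  5.5]
 t 35.1 p [ 0.419 -0.25   0.269] F [ 0.6  0.8 -0.5]
```

View pics/c11.png

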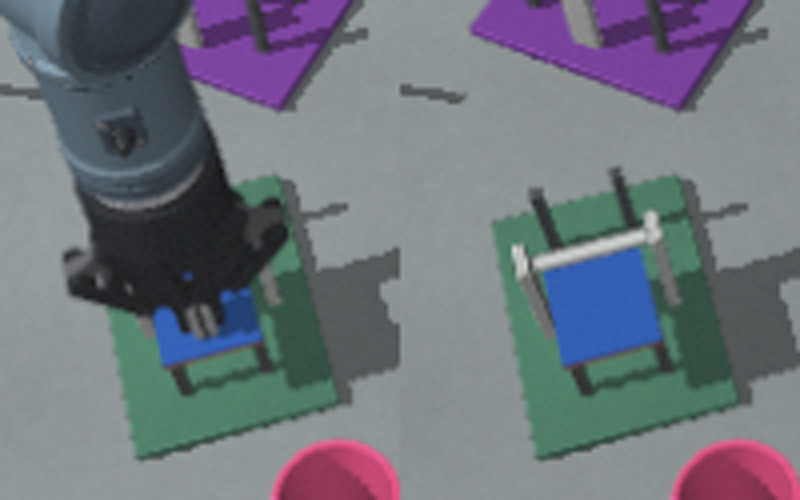

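View pics/top11.png

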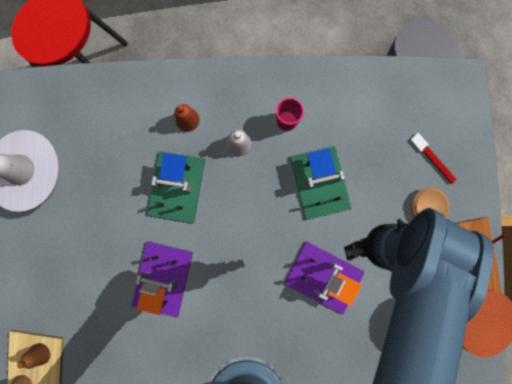

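The press met a hard stop at 5.5 N, and the paddle lies blue side up. Both bells (186,117) and (238,142), the cup (289,113) and the other marker (175,187) are unchanged in the top view, and the arm is clear.

```bash
python3 -c "
from bench import *
print(read_time_s(),sign_off())"
```

```text
the job is handed in; nothing more can be done
35.1 None
```

The green marker that showed orange now shows blue, and I handed the job in at 35.1 s of the 45 s allowed. I pushed its tab over with the shut fingertips, pushed the paddle past upright from behind, and pressed it down.

**What went wrong:**
- The first push at the tab missed and moved nothing. In the pictures the fingertips sat about 9 mm higher than I had assumed, so I repeated it deeper and that worked.
- The first press ended with no clear contact force.

**Last checks:**
- **Paddle:** a second press met a firm stop at 5.5 N. Before that press, the paddle's end corners in the pictures matched level to about 1 px, or roughly 3 degrees.
- **Everything else:** by eye, the stand, the other marker (still blue), both bells and the cup stand where they were at the start. I did not measure this beyond the camera views.
- **Arm:** it was retreated above the table, touching nothing.

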